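# Snap the driver board onto its posts in the studio lamp's control box

## Task

Pick up the loose circuit board by its heat sink, set it the right way round over the four barbed posts in the open lamp box, and press it down beside each post until all four have clicked through and the board lies fully home on every shoulder; then let go and leave it. Press with feeling: a push of more than about 24 N, which sinks the sprung plate by 16 mm, cracks the board, so do not push all four down at once. Leave the jar, the pot and the screwdriver where they are.

Things in the scene. Friction and masses are not known exactly. Their poses are not given: they have to be found in the camera images.
- lamp_box: Control box of the studio lamp, lid off, fixed to the bench: an open grey metal tray 210 x 150 mm outside, 36 mm high, walls 4 mm thick. Origin: centre of its underside; x along its length, z up. Inside lies an aluminium plate on rubber buffers, with four white nylon snap posts (post0 to post3).
- plate (a joint): How far (m) the aluminium plate in the box has sunk on its rubber buffers: 0 unloaded, its top then 27 mm above the bench; grows downward, at most 0.018. 192 x 134 mm, x as the box's. It stays level: the first 1 to 2 N do not move it, then 1 mm for every 1.5 N; it springs back. At 16 mm (about 24 N of push) the board on it counts as cracked.
- board: Driver board, green, 150 x 90 x 4 mm, about 160 g, lying on the bench, parts up. Origin: centre of its underside, x along its length, z up. Grip it across the 26 mm (y) of the finned heat sink in its middle: 30 mm along x, from 4 to 34 mm above the underside. Small parts up to 12 mm tall at 18 to 28 mm along x either way; bare beyond. 9 mm square holes: x -62, y 20 and -20; x 62, y 34 and -34 mm.
- post0 (a point): Snap post 0, at x -62, y +20 mm in the box: centre of its shoulder (18 mm across, 12 mm above the plate), where the board must lie; axes as the box's. Above the shoulder: a round stem 7 mm thick, tapering from 12 to 17 mm up to a 3 mm tip. All four posts alike.
- hole0 (a point): Centre of the board's hole for post0, on the underside, at x -62, y +20 mm of the board; axes as the board's. Coincides with post0 when home.
- post1 (a point): Snap post 1, at x -62, y -20 mm in the box: centre of its shoulder (18 mm across, 12 mm above the plate), where the board must lie; axes as the box's. Two sprung barbs on each stem, to +x and -x, reach 6.3 mm from its axis at 6 mm above the shoulder, sloping in to the stem at 11.5 mm. A board set down rests on these slopes, underside 7 to 10 mm above the shoulder. All four posts alike.
- hole1 (a point): Centre of the board's hole for post1, on the underside, at x -62, y -20 mm of the board; axes as the board's. Coincides with post1 when home.
- post2 (a point): Snap post 2, at x +62, y +34 mm in the box: centre of its shoulder (18 mm across, 12 mm above the plate), where the board must lie; axes as the box's. Pressed on its bare top 19 mm from a post towards its middle (along x), the board needs some 9 to 16 N there; once the barbs have passed the hole they spring out over the board. All four posts alike.
- hole2 (a point): Centre of the board's hole for post2, on the underside, at x +62, y +34 mm of the board; axes as the board's. Coincides with post2 when home.
- post3 (a point): Snap post 3, at x +62, y -34 mm in the box: centre of its shoulder (18 mm across, 12 mm above the plate), where the board must lie; axes as the box's. Once clicked, the board lies on the shoulder there and can lift by about 1 mm only. The posts form a trapezium, so the board fits one way round, its x as the box's.
- hole3 (a point): Centre of the board's hole for post3, on the underside, at x +62, y -34 mm of the board; axes as the board's. Coincides with post3 when home.
- paint_jar: Closed paint jar, 60 mm across, 75 mm tall, standing by the work; origin: centre of its underside. Leave alone.
- water_pot: White open water pot, 90 mm across, 85 mm tall, standing by the work; origin: centre of its underside. Leave alone.
- screwdriver: Screwdriver lying on the bench beyond the work; origin: under its middle. Leave alone.
There are look-alikes about, which are no part of the job. What is shaped like the board but red or white is not meant.

How it is judged:
By the outcome, as a careful person would: the job done as asked, in the order asked, and still so for the second after the job is handed in, with the robot touching nothing.
It also fails if it takes over 70 s, if anything falls off the work surface, if the arm or the gripper's body presses on something with over 40 N, if the wrist force passes 120 N, or if a joint passes its speed limit or range.

## Robot

A 6-joint arm with a two-finger parallel gripper is mounted at the origin on the work surface. World frame = base frame: x ahead of the robot, y to its left, z up, the work surface at z = 0. Lengths are in m, angles in rad, forces in N, time in s.
With the tool pointing down it reaches from about 0.35 to 0.775 m from the base axis. Payload 7.3 kg.
Tool frame: the origin (TCP) lies at the very end of the fingers, on their centre line; the grasp point (between the pads) lies 19 mm behind it (robot.pinch_z is the distance from the TCP to the grasp point, in m); z points along the fingers, y is the line along which they close (so a half turn about z gives the same grasp; the last joint's range is limited). The gripper opens to 92 mm and grips with 3 to 60 N. Pads are 19 mm wide; open, the fingers measure 130 mm over their backs; the gripper's body (75 mm by 190 mm) begins 47 mm behind the grasp point.
Start: joints at [-1.309, 0.342, 1.524, -0, 1.275, -0.146], TCP at [0.208, -0.482, 0.227] pointing down, gripper open.
Joint ranges: [-2.53, 2.53], [-0.77, 2.02], [0.04, 2.7], [-1, 4.14], [0.28, 2.66], [-3.11, 3.11]. Speed limits (rad/s): [2.57, 2.57, 3.14, 3.14, 3.14, 3.14].

## Interface

Orientations are given as [roll, pitch, yaw] about the fixed x, y, z axes, in that order (R = Rz(yaw) Ry(pitch) Rx(roll)).
In Python, from cell import robot gives the robot as it stands.
- The arm moves only by the tool move_arm, never from a script. Its argument "motion" is a list of rows, each a list of 6 numbers: the shift along the tool's x, y, z in units of 0.1 m (1.0 is 0.1 m), then the turn, a rotation vector about the tool's x, y, z in units of pi rad (1.0 is pi rad). In form: [[dx, dy, dz, rx, ry, rz], ...]. A call has 1 to 12 rows; each row is the pose to reach, as a shift and turn from the pose commanded when the call began, along the tool's axes at that moment, turning the shorter way round; what a row does not reach only later rows make up. A row lasts 1/8 s, in which the tool goes at most 62.5 mm and 10.7 degrees, less where a joint would pass 70% of its speed; a pose out of reach is approached as far as the arm can. A call with a number of a shift or a turn outside -1 to 1 is refused whole. A call with a gripper value outside its range is refused whole. "fingers" is the opening, from -1 (shut) to 1 (fully open), set as the call begins (left out, the last holds). The fingers move at their own pace and stop on an object; "newtons" is the grip in N (left out, the last holds). Time passes only in rows, so rows that repeat a pose let the fingers close. It gives the time, the measured TCP pose, the force, the opening and the grip force at its end, in the units of the state.
- robot.observe(): the state, without advancing time (a new reading comes with each control period).
- robot.read_camera(name): name is "scene" or "top" or "wrist"; returns a dict with "image" (480x640x3 uint8, red, green, blue), "range_z" (480x640 float32, m along the optical axis (not along the pixel's ray), 0 where there is no reading), "vfov" (degrees; the focal length in pixels is half the picture's height over the tangent of half this angle, whatever the lens; pixels are square), "cx", "cy" (the principal point, pixels), "k1" (the pictures are not rectified: a ray, as slopes to the right and down, at radius r is drawn at 1 + k1 r^2 times it, then the intrinsics apply), "extrinsics" (4x4, takes a point from camera to world coordinates); the wrist camera has in their place "hand_eye" (4x4, takes a point from camera to tool coordinates, whose origin is the TCP and whose axes are the flange's). Camera axes: x right, y up, looking along -z (the intrinsics and any distortion apply to the point x, -y, -z); pixel columns grow to the right and rows downward; lengths in m; the calibration is good to about 2 mm. A picture is of the moment at which its call begins: read the wrist's pose just before it.
- robot.hand_in(): hands the job in; it is judged then, once.
The state is a dict: "time": time; "qpos": joint angles; "qvel": joint speeds; "joint_efforts": joint torques, N m; "tool_pos": TCP position; "tool_rot": TCP orientation; "contact_force": force on the tool from outside, world axes, zero at the start; "torque": the same for the moment, N m; "opening": finger opening in m; "grip_force": force on a finger pad.
Only numpy, scipy, OpenCV 4.12 (cv2) and the standard library are available. Lean on these libraries where they do the work, as an engineer would, in place of code of your own. Each camera call takes 0.05 s, during which the arm holds its last target. There are 200 camera calls.

## Working session

There is one attempt and no reset: what is moved stays moved. The work goes in short steps, Python scripts to look and compute and a tool call to move; the robot and the scene stay as the last step left them, time stands still between calls to the robot, and variables do not carry over. Pictures are saved under pics/ and viewed, at most 10 in all, crops included, and the job is handed in when it is done.

Besides the shell and the picture viewer there is one more tool, called in YAML: its name, and indented under it one key for each argument. move_arm: Moves the arm, as the interface text tells. Shifts and turns lie within -1 to 1; 1 stands for 0.1 m of shift or pi rad of turn. Its arguments: {"type":"object","properties":{"motion":{"type":"array"},"fingers":{"type":"number"},"newtons":{"type":"number"}},"required":["motion"]}

```bash
ls; mkdir -p pics
cat > h.py <<'E'
import numpy as np, cv2
from cell import robot
from scipy.spatial.transform import Rotation as R
def cam(n):
    s=robot.observe(); c=robot.read_camera(n)
    if 'extrinsics' in c: T=np.array(c['extrinsics'])
    else:
        W=np.eye(4); W[:3,:3]=R.from_euler('xyz',s['tool_rot']).as_matrix(); W[:3,3]=s['tool_pos']
        T=W@np.array(c['hand_eye'])
    c['T']=T; c['f']=240/np.tan(np.radians(c['vfov'])/2); return c
def slopes(c,uv):
    p=(np.atleast_2d(uv).astype(float)-[c['cx'],c['cy']])/c['f']
    q=p.copy()
    for _ in range(20): q=p/(1+c['k1']*(q**2).sum(1,keepdims=True))
    return q
def onplane(c,uv,z):
    q=slopes(c,uv); d=np.c_[q[:,0],-q[:,1],-np.ones(len(q))]@c['T'][:3,:3].T
    o=c['T'][:3,3]; return o+d*((z-o[2])/d[:,2])[:,None]
def pts(c):
    v,u=np.mgrid[0:480,0:640]; q=slopes(c,np.c_[u.ravel(),v.ravel()]); r=c['range_z'].ravel()[:,None]
    P=np.c_[q[:,:1]*r,-q[:,1:]*r,-r]@c['T'][:3,:3].T+c['T'][:3,3]
    P[r[:,0]==0]=np.nan; return P.reshape(480,640,3)
def project(c,P):
    P=np.atleast_2d(P); L=(P-c['T'][:3,3])@c['T'][:3,:3]; s=np.c_[L[:,0],-L[:,1]]/-L[:,2:]
    s=s*(1+c['k1']*(s**2).sum(1,keepdims=True)); return s*c['f']+[c['cx'],c['cy']]
def save(c,n): cv2.imwrite('pics/'+n+'.png',c['image'][:,:,::-1])
def pose():
    s=robot.observe(); return np.array(s['tool_pos']),R.from_euler('xyz',s['tool_rot'])
def to(pos,yaw=None):
    """row to reach world pos / tool-down with tool y.. given roll pi, yaw"""
    p,r=pose(); d=r.inv().apply(np.array(pos)-p)/0.1
    t=(r.inv()*R.from_euler('xyz',[np.pi,0,yaw])).as_rotvec()/np.pi if yaw is not None else np.zeros(3)
    print('row',np.round(np.r_[d,t],4)); return d,t
E
python3 - <<'E'
from h import *
s=robot.observe(); print(s); 
for n in('scene','top','wrist'):
    c=cam(n); save(c,n+'0'); print(n,c['T'][:3,3].round(3),c['vfov'],c['k1'])
E
```

```text
pics
{'time': 0.0, 'qpos': array([-1.30901369e+00,  3.42770286e-01,  1.52499420e+00, -2.30957946e-05,
        1.27538857e+00, -1.46043021e-01]), 'qvel': array([ 3.42833960e-04,  6.65124274e-04, -1.79677498e-03, -6.00824335e-04,
       -1.41057603e-03,  6.52304433e-05]), 'joint_efforts': array([ 8.06163916e-04, -4.31237125e+01, -2.44215292e+01,  7.19665736e-02,
        5.59730467e-02, -1.35952723e-04]), 'tool_pos': array([ 0.20811245, -0.48156003,  0.22602824]), 'tool_rot': array([-3.14004565e+00, -2.05226013e-04,  4.07832239e-01]), 'contact_force': array([-1.11583946,  0.17110112,  0.0534833 ]), 'torque': array([0.00534574, 0.03527369, 0.04753018]), 'grip_force': 0.0, 'opening': 0.09192178794869893}
scene [ 1.222 -0.126  1.017] 52.051883069518006 0.024825627521093626
top [ 0.367 -0.009  1.566] 47.914797760053084 -0.03924715890391485
wrist [ 0.286 -0.449  0.384] 68.4596219995702 0.02259147467731312
```

View pics/top0.png

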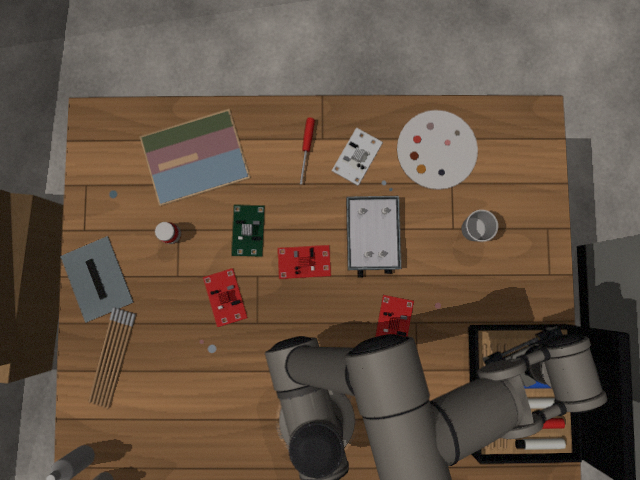

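View pics/scene0.png

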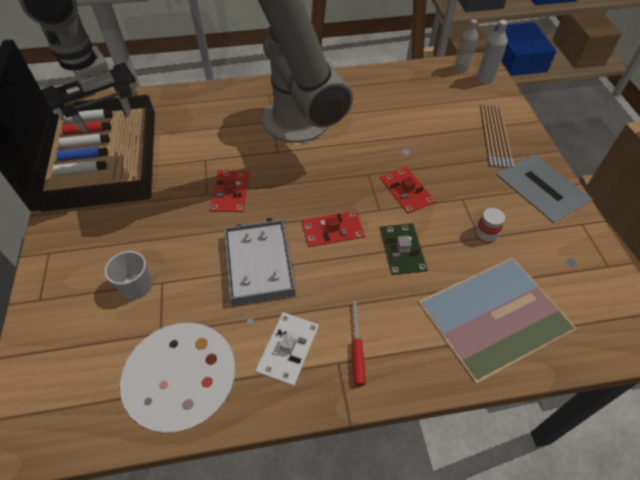

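The top view shows the green board at about (248,230), the box at (375,233) with four posts, and red or white look-alikes. The jar is at (166,232), the pot at (481,226) and the screwdriver at (308,150). In the scene view the board is at (403,250) and the box at (258,262).

Run:
```python
from h import *
c=cam('top'); im=c['image']; hsv=cv2.cvtColor(im,cv2.COLOR_RGB2HSV)
m=cv2.inRange(hsv,(40,80,20),(90,255,255)); m[:190]=0; m[270:]=0; m[:,:225]=0; m[:,270:]=0
m=cv2.morphologyEx(m,cv2.MORPH_CLOSE,np.ones((9,9)))
k=max(cv2.findContours(m,0,1)[0],key=cv2.contourArea); b=cv2.boxPoints(cv2.minAreaRect(k)); B=onplane(c,b,.004)
print('board',B.round(4).tolist(),B.mean(0),[np.linalg.norm(B[i]-B[i-1]).round(4) for i in range(4)])
P=pts(c); 
h=P[...,2]; reg=(P[...,0]>.2)&(P[...,0]<.7)&(P[...,1]<-.05)&(P[...,1]>-.35)
m=((h>.03)&(h<.06)&reg).astype(np.uint8)*255; m[:180]=0;m[285:]=0;m[:,335:345]=0;m[:,410:]=0
k=max(cv2.findContours(m,0,1)[0],key=cv2.contourArea); b=cv2.boxPoints(cv2.minAreaRect(k)); B=onplane(c,b,.036)
print('box',B.round(4).tolist(),B.mean(0),[np.linalg.norm(B[i]-B[i-1]).round(4) for i in range(4)])
cv2.imwrite('pics/crop.png',np.hstack([cv2.resize(im[190:280,x:x+70],None,fx=5.5,fy=5.5,interpolation=2)[:,:,::-1] for x in (213,340)]))
print([(n,onplane(c,[uv],z).round(3).tolist()) for n,uv,z in (('jar',(166,232),.075),('pot',(481,222),.085),('scr',(308,150),.02))])
```

```text
board [[0.4696, 0.245, 0.004], [0.6172, 0.2406, 0.004], [0.613, 0.1519, 0.004], [0.4656, 0.1571, 0.004]] [0.54135989 0.19866315 0.004     ] [np.float64(0.0879), np.float64(0.1476), np.float64(0.0888), np.float64(0.1475)]
box [[0.6356, -0.0872, 0.036], [0.6351, -0.2366, 0.036], [0.5916, -0.2357, 0.036], [0.5922, -0.0868, 0.036]] [ 0.61360901 -0.16155965  0.036     ] [np.float64(0.0435), np.float64(0.1494), np.float64(0.0435), np.float64(0.149)]
[('jar', [[0.53, 0.417, 0.075]]), ('pot', [[0.553, -0.459, 0.085]]), ('scr', [[0.775, 0.022, 0.02]])]
```

View pics/crop.png

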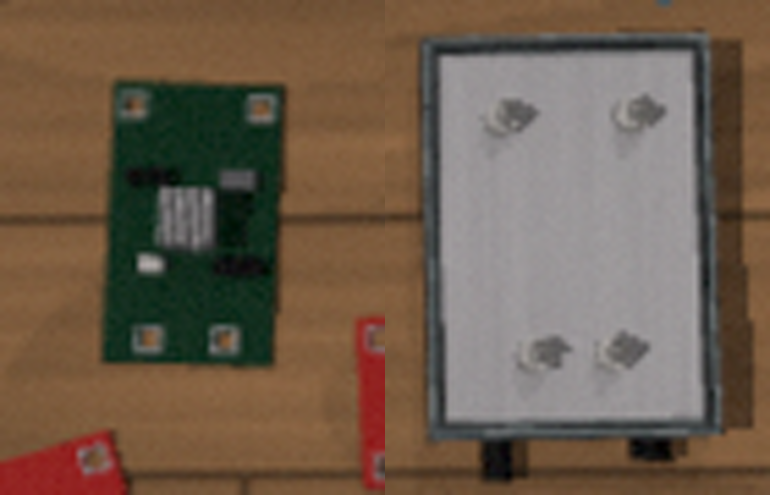

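The board already faces the same way round as the box: its wide end is far from the robot, as is the box's wide post pair. I'll move over the box for a close look.

move_arm:
  motion:
    - [0.5,-0.3,-0.3,0,0,0.05]
    - [0.8,-0.5,-0.5,0,0,0.09]
    - [1,-0.6,-0.55,0,0,0.121]
    - [1,-0.6,-0.55,0,0,0.121]
  fingers: 1
  newtons: 30

```text
time: 0.7
tool_pos: [0.277, -0.3864, 0.2823]
tool_rot: [3.14, -0.001, 0.03]
contact_force: [0.3, -0.3, -0.0]
opening: 0.0914
grip_force: 0.0
```

move_arm:
  motion:
    - [0.42,-0.37,0,0,0,0]
    - [0.85,-0.75,0,0,0,0]

```text
time: 0.95
tool_pos: [0.3592, -0.3101, 0.2811]
tool_rot: [-3.141, 0.001, 0.027]
contact_force: [1.2, -0.1, 0.8]
opening: 0.0915
grip_force: 0.0
```

move_arm:
  motion:
    - [0.42,-0.37,0,0,0,0]
    - [0.85,-0.75,0,0,0,0]

```text
time: 1.2
tool_pos: [0.4428, -0.2323, 0.2811]
tool_rot: [3.142, 0.001, 0.028]
contact_force: [0.3, -0.5, -0.3]
opening: 0.0913
grip_force: 0.0
```

move_arm:
  motion:
    - [0.42,-0.37,0,0,0,0]
    - [0.85,-0.75,0,0,0,0]
    - [0.85,-0.75,0,0,0,0]
    - [0.85,-0.75,0,0,0,0]

```text
time: 1.7
tool_pos: [0.5245, -0.1561, 0.2809]
tool_rot: [3.142, 0.002, 0.029]
contact_force: [-0.1, -1.4, 0.1]
opening: 0.0917
grip_force: 0.0
```

Run:
```python
from h import *
c=cam('wrist'); save(c,'wbox'); print(pose()[0],pose()[1].as_euler('xyz')); print(c['T'].round(3))
np.savez('wbox.npz',**{k:np.array(v) for k,v in c.items()})
```

```text
[ 0.52423402 -0.15643582  0.28117589] [3.14146007e+00 1.25898224e-03 2.72109989e-02]
[[ 0.029  0.951  0.309  0.609]
 [-1.     0.027  0.009 -0.154]
 [ 0.    -0.309  0.951  0.438]
 [ 0.     0.     0.     1.   ]]
```

View pics/wbox.png

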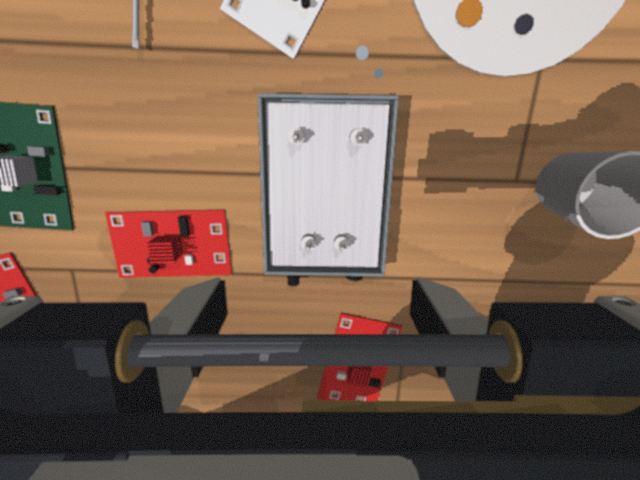

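The wrist view shows the box at rows 95–275 and columns 258–397. Its posts are at (297,136), (359,136), (309,242) and (341,242), and the board is at the left edge.

Run:
```python
from h import *
c={k:(v if v.ndim else v.item()) for k,v in np.load('wbox.npz').items()}
P=pts(c); h=P[...,2]; im=c['image']
print('plate h',np.nanmedian(h[165:220,290:370]),'bench',np.nanmedian(h[60:85,330:350]))
for u,v in((297,136),(359,136),(309,242),(341,242)):
    w=h[v-16:v+16,u-16:u+16]; Q=P[v-16:v+16,u-16:u+16]
    for lo,hi in((.034,.042),(.046,.07)):
        mm=(w>lo)&(w<hi); print((u,v),lo,mm.sum(),np.nanmax(w).round(4),Q[mm].mean(0).round(4), (Q[mm].min(0)+Q[mm].max(0)).round(4)/2)
g=cv2.cvtColor(im,cv2.COLOR_RGB2HSV)
# rim outer: bounding of high pts
m=((h>.03)&(h<.042)).astype(np.uint8); m[:80]=0;m[290:]=0;m[:,:240]=0;m[:,410:]=0
k=max(cv2.findContours(m,0,1)[0],key=cv2.contourArea); H=cv2.convexHull(k)[:,0]; W=onplane(c,H,.036)[:,:2].astype(np.float32)
r=cv2.minAreaRect(W); print('rim',r)
cv2.imwrite('pics/wboxc.png',cv2.resize(im[85:285,245:405],None,fx=3.6,fy=3,interpolation=2)[:,:,::-1])
```

```text
plate h 0.026493748747710738 bench -0.00038691700053242184
(297, 136) 0.034 164 0.0561 [ 0.5915 -0.1308  0.0387] [ 0.59135 -0.13045  0.03875]
(297, 136) 0.046 50 0.0561 [ 0.5919 -0.1307  0.0516] [ 0.5918  -0.13065  0.0512 ]
(359, 136) 0.034 160 0.0567 [ 0.5924 -0.1977  0.0385] [ 0.59225 -0.1982   0.038  ]
(359, 136) 0.046 55 0.0567 [ 0.5922 -0.198   0.0512] [ 0.59215 -0.19795  0.05145]
(309, 242) 0.034 139 0.056 [ 0.4693 -0.1462  0.0383] [ 0.4678 -0.1459  0.0382]
(309, 242) 0.046 35 0.056 [ 0.4694 -0.146   0.0517] [ 0.4694  -0.14565  0.0512 ]
(341, 242) 0.034 132 0.0557 [ 0.4701 -0.1857  0.0382] [ 0.46865 -0.1856   0.0372 ]
(341, 242) 0.046 39 0.0557 [ 0.4696 -0.1858  0.0511] [ 0.46855 -0.1855   0.05085]
rim ((0.5305137634277344, -0.16510000824928284), (0.2097948044538498, 0.14959509670734406), 0.9543344378471375)
```

View pics/wboxc.png

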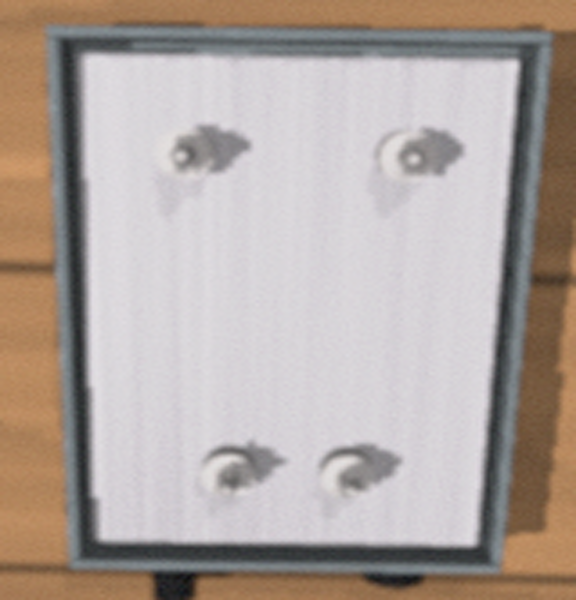

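Post heights and spacing match (67.3/68, 39.8/40 and 122.5/124 mm). The box centre is (0.5306, -0.1651) with yaw about 0.015. Next I'll take the same relative view of the board.

move_arm:
  motion:
    - [0.05,-0.45,0.1,0,0,0.0185]
    - [0.1,-0.91,0.2,0,0,0.0185]

```text
time: 2.0
tool_pos: [0.5318, -0.0652, 0.2615]
tool_rot: [3.141, -0.0, -0.035]
contact_force: [0.7, 0.8, 0.3]
opening: 0.0917
grip_force: 0.0
```

move_arm:
  motion:
    - [0,-0.45,0.1,0,0,0]
    - [0,-0.91,0.2,0,0,0]

```text
time: 2.25
tool_pos: [0.5348, 0.0264, 0.2416]
tool_rot: [3.141, -0.0, -0.033]
contact_force: [0.6, -0.3, 0.5]
opening: 0.0917
grip_force: 0.0
```

move_arm:
  motion:
    - [0,-0.45,0.1,0,0,0]
    - [0,-0.91,0.12,0,0,0]

```text
time: 2.5
tool_pos: [0.5375, 0.1173, 0.2292]
tool_rot: [3.141, 0.001, -0.033]
contact_force: [0.7, 0.7, 0.1]
opening: 0.092
grip_force: 0.0
```

move_arm:
  motion:
    - [0,-0.45,0,0,0,0]
    - [0,-0.91,0,0,0,0]
    - [0,-0.91,0,0,0,0]
    - [0,-0.91,0,0,0,0]

```text
time: 3.0
tool_pos: [0.5408, 0.2072, 0.2297]
tool_rot: [3.141, 0.0, -0.032]
contact_force: [-0.6, -0.7, 0.4]
opening: 0.0919
grip_force: 0.0
```

Run:
```python
from h import *
c=cam('wrist'); save(c,'wbd'); print(pose()[0],pose()[1].as_euler('xyz'))
np.savez('wbd.npz',**{k:np.array(v) for k,v in c.items()})
P=pts(c); h=P[...,2]; im=c['image']; hsv=cv2.cvtColor(im,cv2.COLOR_RGB2HSV)
m=cv2.inRange(hsv,(40,80,15),(95,255,255)); m[:60]=0
m=cv2.morphologyEx(m,cv2.MORPH_CLOSE,np.ones((13,13)))
k=max(cv2.findContours(m,0,1)[0],key=cv2.contourArea); H=cv2.convexHull(k)[:,0]
print('px',cv2.boundingRect(k))
W=onplane(c,H,.004)[:,:2].astype(np.float32); r=cv2.minAreaRect(W); print('board',r)
x,y,w,hh=cv2.boundingRect(k)
mm=np.zeros(h.shape,bool); mm[y:y+hh,x:x+w]=1
s=mm&(h>.028)&(h<.04); print('sink',s.sum(),np.median(h[s]),cv2.minAreaRect(P[s][:,:2].astype(np.float32)))
lab=cv2.connectedComponentsWithStats((mm&(h>.008)&(h<.028)).astype(np.uint8))
for i in range(1,lab[0]):
    q=P[lab[1]==i]
    if len(q)>15: print('part',len(q),q.mean(0).round(4),q.max(0).round(4),q.min(0).round(4))
cv2.imwrite('pics/wbdc.png',cv2.resize(im[y-10:y+hh+10,x-10:x+w+10],None,fx=3.4,fy=3,interpolation=2)[:,:,::-1])
```

```text
[0.54090979 0.20694046 0.22968735] [ 3.14088479e+00  1.41442604e-04 -3.22914922e-02]
px (284, 130, 85, 132)
board ((0.5419260263442993, 0.19825536012649536), (0.08836066722869873, 0.14682243764400482), 88.14717102050781)
sink 413 0.033437486570525254 ((0.5410369038581848, 0.19835658371448517), (0.025044312700629234, 0.030135689303278923), 88.06289672851562)
part 79 [0.5655 0.2275 0.015 ] [0.5698 0.2324 0.0175] [0.5606 0.2228 0.0085]
part 81 [0.5649 0.2145 0.0149] [0.5693 0.2188 0.0177] [0.5594 0.2102 0.0083]
part 170 [0.5632 0.174  0.0114] [0.5683 0.1827 0.0133] [0.558  0.1654 0.0095]
part 358 [0.5438 0.1983 0.0139] [0.5564 0.2105 0.0277] [0.5258 0.1851 0.0081]
part 213 [0.5172 0.1734 0.0114] [0.5225 0.1865 0.0136] [0.5121 0.161  0.008 ]
part 79 [0.5187 0.2196 0.0093] [0.5228 0.2253 0.0111] [0.5144 0.214  0.0081]
```

View pics/wbdc.png

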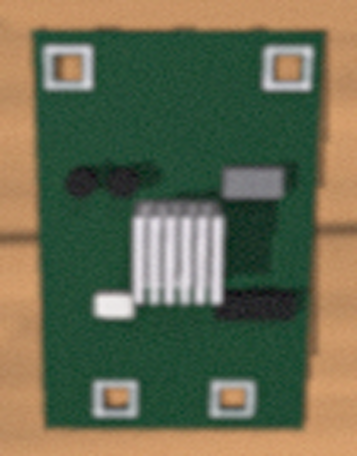

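Board centre is (0.5415, 0.1983), yaw -0.032, sink top at 33.4 mm, with no tall parts beside the sink. Descending to grip.

move_arm:
  motion:
    - [0.005,0.086,0.5,0,0,0]
    - [0.005,0.086,1,0,0,0]

```text
time: 3.3
tool_pos: [0.5417, 0.1979, 0.1294]
tool_rot: [-3.142, -0.002, -0.033]
contact_force: [0.5, 0.1, -1.0]
opening: 0.0918
grip_force: 0.0
```

move_arm:
  motion:
    - [0,0,0.45,0,0,0]
    - [0,0,0.9,0,0,0]
    - [0,0,0.9,0,0,0]

```text
time: 3.68
tool_pos: [0.5388, 0.198, 0.0369]
tool_rot: [3.139, 0.007, -0.033]
contact_force: [-0.3, -0.0, 1.2]
opening: 0.092
grip_force: 0.0
```

Run:
```python
from h import *
print(pose()[0],pose()[1].as_euler('xyz'),robot.pinch_z); to([.5413,.1983,.009],-.0323)
```

```text
[0.53881467 0.19796495 0.03694453] [ 3.13946954  0.00710584 -0.03270059] 0.0188
row [ 2.670e-02 -4.800e-03  2.793e-01  7.000e-04  2.300e-03 -1.000e-04]
```

move_arm:
  motion:
    - [0,0,0.15,0,0,0]
    - [0,0,0.3,0,0,0]
    - [0,0,0.3,0,0,0]
    - [0,0,0.3,0,0,0]

```text
time: 4.18
tool_pos: [0.5413, 0.2004, 0.0102]
tool_rot: [-3.141, -0.001, -0.03]
contact_force: [0.5, -0.5, -0.5]
opening: 0.0918
grip_force: 0.0
```

move_arm:
  motion:
    - [0,0,0,0,0,0]
    - [0,0,0,0,0,0]
    - [0,0,0,0,0,0]
    - [0,0,0,0,0,0]
    - [0,0,0,0,0,0]
    - [0,0,0,0,0,0]
  fingers: -0.5
  newtons: 35

```text
time: 4.92
tool_pos: [0.5409, 0.2002, 0.0096]
tool_rot: [3.141, 0.0, -0.03]
contact_force: [-0.3, -0.8, 0.1]
opening: 0.0366
grip_force: 0.0
```

move_arm:
  motion:
    - [0,0,0,0,0,0]
    - [0,0,0,0,0,0]
    - [0,0,0,0,0,0]
    - [0,0,0,0,0,0]
    - [0,0,0,0,0,0]
  fingers: -1

```text
time: 5.55
tool_pos: [0.541, 0.2002, 0.0097]
tool_rot: [3.141, 0.0, -0.03]
contact_force: [0.6, -0.7, -0.3]
opening: 0.0257
grip_force: 35.0
```

move_arm:
  motion:
    - [0,0,-0.2,0,0,0]
    - [0,0,-0.5,0,0,0]
    - [0,0,-0.8,0,0,0]
    - [0,0,-0.8,0,0,0]

```text
time: 6.05
tool_pos: [0.5423, 0.2006, 0.0917]
tool_rot: [-3.14, -0.005, -0.03]
contact_force: [0.0, -0.4, -2.6]
opening: 0.0258
grip_force: 35.0
```

Run:
```python
from h import *
c=cam('wrist'); save(c,'held'); p,r=pose(); print(p,r.as_euler('xyz'))
np.savez('held.npz',**{k:np.array(v) for k,v in c.items()})
P=pts(c); L=r.inv().apply(P.reshape(-1,3)-p).reshape(P.shape); im=c['image']; hsv=cv2.cvtColor(im,cv2.COLOR_RGB2HSV)
m=cv2.inRange(hsv,(40,80,10),(95,255,255))>0
q=L[m&(abs(L[...,0])<.1)&(abs(L[...,1])<.07)&(L[...,2]<.03)]
print(len(q),np.median(q[:,2]),q.min(0),q.max(0))
A=np.c_[q[:,:2],np.ones(len(q))]; print('plane',np.linalg.lstsq(A,q[:,2],rcond=None)[0])
```

```text
[0.54122621 0.20037552 0.09007715] [-3.14123850e+00 -1.48251710e-03 -3.03804288e-02]
22913 0.004430275581091579 [-0.06715809 -0.06462809 -0.10995159] [0.07576794 0.05902401 0.00836728]
plane [-0.00254096  0.0005693   0.00430897]
```

View pics/held.png

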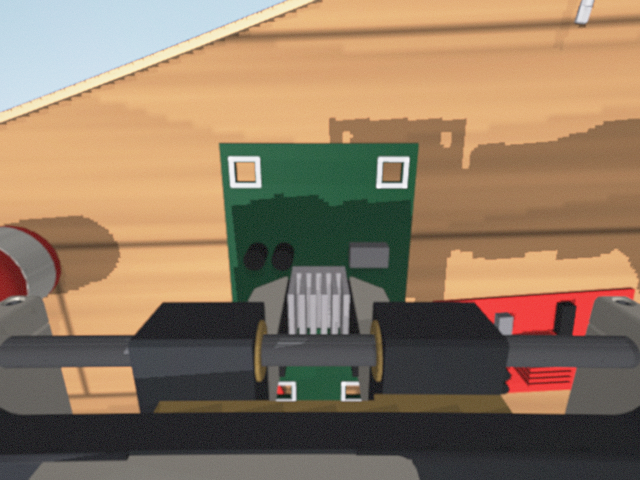

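The board is held. The far holes are at (245,172) and (392,172), the near ones at (286,391) and (350,391), partly visible.

Run:
```python
from h import *
c={k:(v if v.ndim else v.item()) for k,v in np.load('held.npz').items()}
c['T']=np.array(c['hand_eye'])   # work in tool frame
hsv=cv2.cvtColor(c['image'],cv2.COLOR_RGB2HSV); w=cv2.inRange(hsv,(0,0,170),(179,50,255))
out=[]
for u,v,s in((245,172,24),(392,172,24),(286,391,14),(350,391,14)):
    m=np.zeros_like(w); m[v-s:v+s,u-s:u+s]=w[v-s:v+s,u-s:u+s]
    k=max(cv2.findContours(m,0,1)[0],key=cv2.contourArea); q=onplane(c,cv2.convexHull(k)[:,0],.0044)[:,:2].astype(np.float32)
    r=cv2.minAreaRect(q); print((u,v),np.round(r[0],4),np.round(r[1],4),r[2],cv2.boundingRect(k)); out.append(r[0])
g=cv2.inRange(hsv,(40,80,10),(95,255,255)); g=cv2.morphologyEx(g|w,cv2.MORPH_OPEN,np.ones((5,5)))
# board far edge and side edges, by rows/cols
e=[]
for v in range(160,290,5):
    cs=np.flatnonzero(g[v,200:430])+200; e.append([cs[0]-.5,v,cs[-1]+.5,v])
e=np.array(e,float)
l=onplane(c,e[:,:2],.0044); rr=onplane(c,e[:,2:],.0044)
print('left',np.polyfit(l[:,0],l[:,1],1),'right',np.polyfit(rr[:,0],rr[:,1],1))
f=np.array([[u,np.flatnonzero(g[120:170,u])[0]+119.5] for u in range(230,410,10)]); F=onplane(c,f,.0044); print('far',np.polyfit(F[:,1],F[:,0],1))
```

```text
(245, 172) [ 0.0622 -0.0331] [0.0143 0.014 ] 89.92811584472656 (228, 156, 33, 32)
(392, 172) [0.0617 0.0342] [0.014  0.0142] 0.11766359210014343 (376, 157, 34, 32)
(286, 391) [-0.06   -0.0176] [0.0124 0.0102] 1.093190312385559 (277, 382, 19, 19)
(350, 391) [-0.06    0.0186] [0.0107 0.0124] 88.9300765991211 (341, 382, 20, 19)
left [-0.00129055 -0.04318133] right [0.00945437 0.04407102]
far [0.00010276 0.0746327 ]
```

The board centre sits at about (0, +0.5 mm) in the tool frame, aligned and level. Carrying it over the box.

move_arm:
  motion:
    - [-0.03,0.2,-0.1,0,0,-0.005]
    - [-0.06,0.55,-0.3,0,0,-0.01]
    - [-0.11,0.91,-0.3,0,0,-0.0142]

```text
time: 6.48
tool_pos: [0.5271, 0.1089, 0.1193]
tool_rot: [3.141, -0.0, 0.015]
contact_force: [0.2, -0.5, -0.8]
opening: 0.0257
grip_force: 35.0
```

move_arm:
  motion:
    - [0,0.45,0,0,0,0]
    - [0,0.91,0,0,0,0]

```text
time: 6.72
tool_pos: [0.5274, 0.0176, 0.1181]
tool_rot: [-3.141, 0.003, 0.015]
contact_force: [1.1, 0.3, -1.0]
opening: 0.026
grip_force: 35.0
```

move_arm:
  motion:
    - [0,0.45,0,0,0,0]
    - [0,0.91,0,0,0,0]

```text
time: 6.98
tool_pos: [0.5287, -0.0735, 0.118]
tool_rot: [-3.141, 0.003, 0.014]
contact_force: [0.5, -0.2, -2.0]
opening: 0.0259
grip_force: 35.0
```

move_arm:
  motion:
    - [0,0.4,0,0,0,0]
    - [0,0.75,0,0,0,0]
    - [0,0.91,0,0,0,0]
    - [0,0.91,0,0,0,0]
    - [0,0.91,0,0,0,0]

```text
time: 7.6
tool_pos: [0.5308, -0.162, 0.1192]
tool_rot: [-3.141, 0.001, 0.015]
contact_force: [-0.5, -0.3, -1.6]
opening: 0.0259
grip_force: 35.0
```

Run:
```python
from h import *
p,r=pose(); print(p,r.as_euler('xyz')); to([.5306,-.1646,.075],.0145)
c=cam('wrist'); np.savez('over.npz',**{k:np.array(v) for k,v in c.items()})
P=pts(c); h=P[...,2]
m=((h>.03)&(h<.042)).astype(np.uint8); print([ (np.nanmax(P[v,u-3:u+4,2]).round(4)) for u,v in((245,172),(392,172))])
print(robot.observe()['contact_force'])
save(c,'over')
```

```text
[ 0.53078287 -0.16202886  0.11920796] [-3.14070476e+00  1.04781287e-03  1.49751036e-02]
row [-1.800e-03  2.610e-02  4.421e-01 -3.000e-04  3.000e-04  2.000e-04]
[np.float64(0.0273), np.float64(0.0279)]
[-0.5042999   0.30691721 -1.49142066]
```

View pics/over.png

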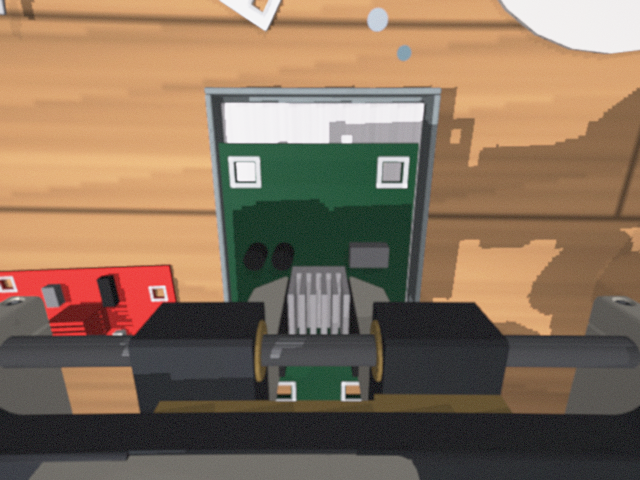

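The box is visible around the board, with the plate showing through the far holes. I'll lower to just above the tips and look through the holes.

move_arm:
  motion:
    - [0,0.026,0.2,0,0,0]
    - [0,0.026,0.4,0,0,0]
    - [0,0.026,0.47,0,0,0]
    - [0,0.026,0.47,0,0,0]
    - [0,0.026,0.47,0,0,0]

```text
time: 8.28
tool_pos: [0.5316, -0.1659, 0.0735]
tool_rot: [3.141, -0.001, 0.015]
contact_force: [0.4, -0.5, -0.4]
opening: 0.0255
grip_force: 35.0
```

Run:
```python
from h import *
p,r=pose(); print(p,r.as_euler('xyz'))
c=cam('wrist'); np.savez('near.npz',**{k:np.array(v) for k,v in c.items()}); im=c['image']
print(robot.observe()['contact_force'])
cr=[cv2.resize(im[v-s:v+s,u-s:u+s],(300,300),interpolation=2) for u,v,s in((245,172,24),(392,172,24),(286,391,18),(350,391,18))]
cv2.imwrite('pics/near.png',np.vstack([np.hstack(cr[:2]),np.hstack(cr[2:])])[:,:,::-1])
P=pts(c)
for u,v in((245,172),(392,172),(286,391),(350,391)):
    q=P[v-9:v+9,u-9:u+9].reshape(-1,3); b=q[(q[:,2]>.045)&(q[:,2]<.0585)]; print((u,v),len(b),b.mean(0).round(4) if len(b) else '',np.nanmin(q[:,2]))
```

```text
[ 0.53164782 -0.16588029  0.0735323 ] [ 3.14087885e+00 -1.33501832e-03  1.46282696e-02]
[-0.28685849 -0.21178473 -1.37542705]
(245, 172) 169 [ 0.5914 -0.1306  0.0523] 0.024744643535548783
(392, 172) 88 [ 0.5925 -0.1991  0.0529] 0.025056377267917734
(286, 391) 0  0.020756955958358442
(350, 391) 0  0.02042218083186309
```

View pics/near.png

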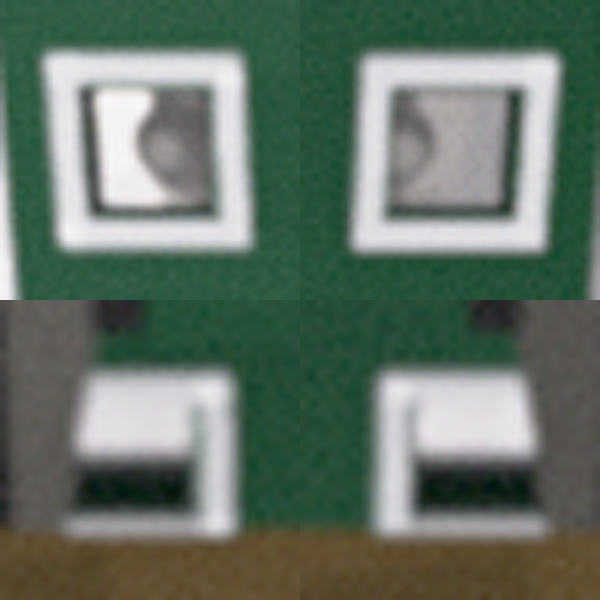

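Tips are visible in both far holes: about (247.4,172.8) and (384.8,172.8) in the full image. Comparing them with the hole centres.

Run:
```python
from h import *
c={k:(v if v.ndim else v.item()) for k,v in np.load('near.npz').items()}
c['T']=np.array(c['hand_eye'])
tip=onplane(c,[(247.4,172.8),(384.8,172.8)],.0735-.056)
hol=onplane(c,[(221+149*.16-.5,148+150*.16-.5),(368+155*.16-.5,148+151*.16-.5)],.0044)
print(tip.round(4),hol.round(4),((tip-hol)*1000).round(2))
p,r=pose(); print(p,r.as_euler('xyz')); to([.5306,-.1646,.0735],.0145)
```

```text
[[ 0.0598 -0.0344  0.0175]
 [ 0.0598  0.0333  0.0175]] [[ 0.0623 -0.0331  0.0044]
 [ 0.0622  0.0342  0.0044]] [[-2.43 -1.26 13.1 ]
 [-2.35 -0.92 13.1 ]]
[ 0.53164146 -0.16599229  0.07357848] [ 3.14080452e+00 -1.47199313e-03  1.44408865e-02]
row [-0.0102 -0.0141  0.0008  0.0003 -0.0005 -0.    ]
```

move_arm:
  motion:
    - [-0.017,-0.012,0.03,0,0,0]
    - [-0.017,-0.012,0.07,0,0,0]
    - [-0.017,-0.012,0.07,0,0,0]
    - [-0.017,-0.012,0.07,0,0,0]

```text
time: 8.82
tool_pos: [0.5294, -0.1648, 0.0657]
tool_rot: [3.142, 0.0, 0.014]
contact_force: [-0.3, -0.5, -0.8]
opening: 0.0258
grip_force: 35.0
```

Run:
```python
from h import *
p,r=pose(); print(p,r.as_euler('xyz'))
c=cam('wrist'); np.savez('near2.npz',**{k:np.array(v) for k,v in c.items()}); im=c['image']
print(robot.observe()['contact_force'])
cr=[cv2.resize(im[v-s:v+s,u-s:u+s],(300,300),interpolation=2) for u,v,s in((245,172,24),(392,172,24),(286,391,18),(350,391,18))]
cv2.imwrite('pics/near2.png',np.vstack([np.hstack(cr[:2]),np.hstack(cr[2:])])[:,:,::-1])
```

```text
[ 0.52939665 -0.16484233  0.06567262] [3.14150738e+00 2.19281716e-05 1.41180782e-02]
[-0.74024864 -0.86961919 -0.84170672]
```

View pics/near2.png

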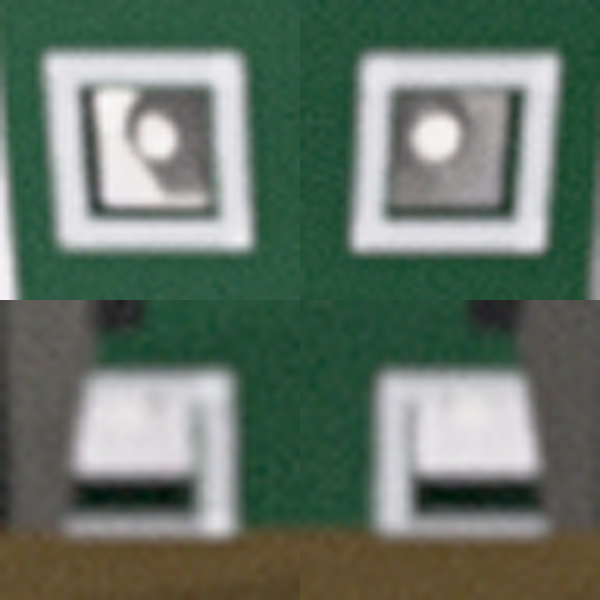

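Both tips now lie nearly central: (155,137) against an expected (164,139), and (435,137) against (440,139). A last 0.5 mm in y, then lower gently.

move_arm:
  motion:
    - [0,-0.005,0.02,0,0,0]
    - [0,-0.005,0.04,0,0,0]
    - [0,-0.005,0.06,0,0,0]
    - [0,-0.005,0.06,0,0,0]

```text
time: 9.38
tool_pos: [0.5292, -0.1642, 0.0595]
tool_rot: [-3.141, 0.0, 0.014]
contact_force: [0.4, -0.9, -1.3]
opening: 0.0257
grip_force: 35.0
```

move_arm:
  motion:
    - [0,0,0.02,0,0,0]
    - [0,0,0.03,0,0,0]
    - [0,0,0.03,0,0,0]

```text
time: 9.75
tool_pos: [0.5298, -0.1644, 0.057]
tool_rot: [3.141, -0.001, 0.014]
contact_force: [1.5, -0.5, 0.5]
opening: 0.0257
grip_force: 35.0
```

move_arm:
  motion:
    - [0,0,0.01,0,0,0]
    - [0,0,0.02,0,0,0]
    - [0,0,0.02,0,0,0]

```text
time: 10.12
tool_pos: [0.5298, -0.1645, 0.055]
tool_rot: [3.141, -0.001, 0.014]
contact_force: [1.5, -0.5, 4.4]
opening: 0.026
grip_force: 35.0
```

Run:
```python
from h import *
p,r=pose(); print(p,r.as_euler('xyz'))
c=cam('wrist'); np.savez('near3.npz',**{k:np.array(v) for k,v in c.items()}); im=c['image']
print(robot.observe()['contact_force'])
P=pts(c); hsv=cv2.cvtColor(im,cv2.COLOR_RGB2HSV); m=cv2.inRange(hsv,(40,80,10),(95,255,255))>0; m[:130]=0;m[300:]=0
q=P[m&(P[...,2]<.08)]; print('top h',np.median(q[:,2]),np.linalg.lstsq(np.c_[q[:,:2]-p[:2],np.ones(len(q))],q[:,2],rcond=None)[0])
cr=[cv2.resize(im[v-s:v+s,u-s:u+s],(300,300),interpolation=2) for u,v,s in((245,172,24),(392,172,24),(286,391,18),(350,391,18))]
cv2.imwrite('pics/near3.png',np.vstack([np.hstack(cr[:2]),np.hstack(cr[2:])])[:,:,::-1])
```

```text
[ 0.52981014 -0.1644621   0.05504318] [ 3.14105473e+00 -1.11585869e-03  1.41454006e-02]
[ 2.7842718  -0.84596132  4.63747134]
top h 0.048951394877312676 [0.00179465 0.00042175 0.04889772]
```

View pics/near3.png

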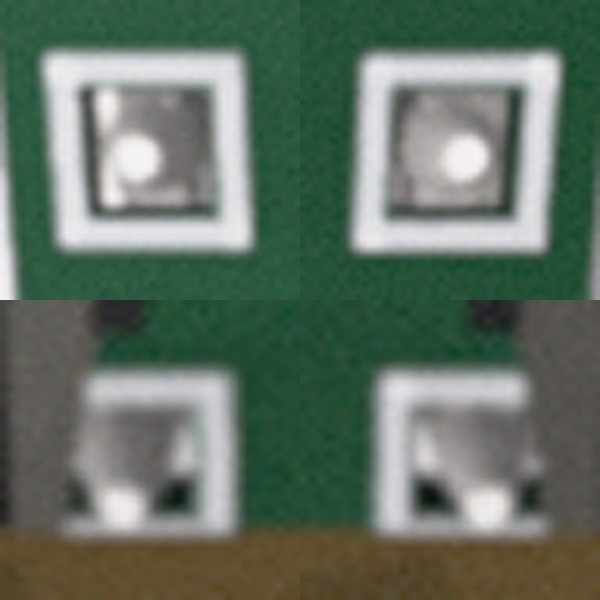

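All four posts are in their holes and the board rests on the barb slopes. Releasing and rising.

move_arm:
  motion:
    - [0,0,0,0,0,0]
    - [0,0,0,0,0,0]
    - [0,0,0,0,0,0]
    - [0,0,0,0,0,0]
  fingers: 0

```text
time: 10.68
tool_pos: [0.5292, -0.1642, 0.0545]
tool_rot: [-3.141, 0.001, 0.014]
contact_force: [0.5, 0.3, 0.0]
opening: 0.0458
grip_force: 0.0
```

move_arm:
  motion:
    - [0,0,-0.2,0,0,0]
    - [0,0,-0.5,0,0,0]
    - [0,0,-0.65,0,0,0]
    - [0,0,-0.65,0,0,0]

```text
time: 11.18
tool_pos: [0.5298, -0.1645, 0.1205]
tool_rot: [3.141, -0.002, 0.014]
contact_force: [-0.0, 0.6, -0.1]
opening: 0.046
grip_force: 0.0
```

move_arm:
  motion:
    - [0,0,0,0,0,0]
    - [0,0,0,0,0,0]
    - [0,0,0,0,0,0]
    - [0,0,0,0,0,0]
    - [0,0,0,0,0,0]
    - [0,0,0,0,0,0]
  fingers: -1

```text
time: 11.92
tool_pos: [0.5294, -0.1643, 0.1197]
tool_rot: [3.141, -0.0, 0.014]
contact_force: [-0.0, 0.1, -0.9]
opening: 0.0006
grip_force: 0.0
```

```bash
cat > chk.py <<'E'
from h import *
import sys
def chk(name):
    p,r=pose(); c=cam('wrist'); np.savez(name+'.npz',**{k:np.array(v) for k,v in c.items()}); save(c,name)
    P=pts(c); hsv=cv2.cvtColor(c['image'],cv2.COLOR_RGB2HSV); m=cv2.inRange(hsv,(40,80,10),(95,255,255))>0
    bx=R.from_euler('z',-.0145).apply(P.reshape(-1,3)-[.5306,-.1651,0]).reshape(P.shape); m&=(abs(bx[...,0])<.08)&(abs(bx[...,1])<.05)&(bx[...,2]>.025)&(bx[...,2]<.056)
    q=bx[m]; print('pose',p.round(4),'px',len(q),'med',q.min(0).round(4),q.max(0).round(4))
    for k in range(2):
        s=np.linalg.lstsq(np.c_[q[:,:2],np.ones(len(q))],q[:,2],rcond=None)[0]; q=q[abs(q[:,:2]@s[:2]+s[2]-q[:,2])<.003]
    for i,(x,y) in enumerate(((-62,20),(-62,-20),(62,34),(62,-34))): print('hole',i,'top z',round(1000*(s@[x/1e3,y/1e3,1]),2))
if __name__=='__main__': chk(sys.argv[1]); print(robot.observe()['contact_force'],robot.observe()['opening'])
E
python3 chk.py rel
```

```text
pose [ 0.5294 -0.1643  0.1197] px 14830 med [-0.0406 -0.0443  0.049 ] [0.0735 0.0443 0.056 ]
hole 0 top z 51.22
hole 1 top z 51.23
hole 2 top z 51.39
hole 3 top z 51.39
[-0.07969414 -0.36311449 -0.02600521] 0.00023448397185925338
```

The board is level on the slopes, its top at 51.3 mm. Now pressing beside post 2, stepwise with force checks.

move_arm:
  motion:
    - [0.2,-0.15,0,0,0,0]
    - [0.43,-0.335,0.1,0,0,0]
    - [0.43,-0.335,0.4,0,0,0]
    - [0.43,-0.335,0.63,0,0,0]
    - [0.43,-0.335,0.63,0,0,0]
    - [0.43,-0.335,0.63,0,0,0]

```text
time: 12.72
tool_pos: [0.5725, -0.1304, 0.0576]
tool_rot: [3.141, -0.001, 0.014]
contact_force: [-0.5, 0.1, 0.8]
opening: 0.0005
grip_force: 0.0
```

move_arm:
  motion:
    - [0,0,0.03,0,0,0]
    - [0,0,0.06,0,0,0]
    - [0,0,0.08,0,0,0]
    - [0,0,0.08,0,0,0]

```text
time: 13.22
tool_pos: [0.5723, -0.1303, 0.0491]
tool_rot: [3.141, -0.001, 0.014]
contact_force: [1.4, -0.7, 3.3]
opening: 0.0005
grip_force: 1.6
```

move_arm:
  motion:
    - [0,0,0.01,0,0,0]
    - [0,0,0.02,0,0,0]
    - [0,0,0.03,0,0,0]
    - [0,0,0.03,0,0,0]

```text
time: 13.72
tool_pos: [0.5723, -0.1303, 0.0462]
tool_rot: [3.141, -0.001, 0.014]
contact_force: [0.3, 0.2, 6.9]
opening: 0.0005
grip_force: 3.2
```

move_arm:
  motion:
    - [0,0,0.01,0,0,0]
    - [0,0,0.02,0,0,0]
    - [0,0,0.02,0,0,0]

```text
time: 14.1
tool_pos: [0.5724, -0.1303, 0.0445]
tool_rot: [3.141, -0.001, 0.014]
contact_force: [-0.2, 0.3, 8.6]
opening: 0.0007
grip_force: 4.1
```

move_arm:
  motion:
    - [0,0,0.01,0,0,0]
    - [0,0,0.02,0,0,0]
    - [0,0,0.02,0,0,0]

```text
time: 14.48
tool_pos: [0.5723, -0.1303, 0.0421]
tool_rot: [3.141, -0.001, 0.014]
contact_force: [0.6, 0.6, 4.3]
opening: 0.0002
grip_force: 2.5
```

move_arm:
  motion:
    - [0,0,0.01,0,0,0]
    - [0,0,0.015,0,0,0]
    - [0,0,0.015,0,0,0]

```text
time: 14.85
tool_pos: [0.5724, -0.1303, 0.0408]
tool_rot: [3.141, -0.001, 0.014]
contact_force: [1.4, -0.5, 7.1]
opening: 0.0007
grip_force: 3.4
```

Post 2 clicked: force dropped from 8.6 to 4.3 N, then rose again. On to post 3.

move_arm:
  motion:
    - [0,0,-0.2,0,0,0]
    - [0,0.35,-0.2,0,0,0]
    - [0,0.68,-0.2,0,0,0]
    - [0,0.68,-0.1,0,0,0]
    - [0,0.68,-0.06,0,0,0]
    - [0,0.68,-0.04,0,0,0]
    - [0,0.68,-0.04,0,0,0]

```text
time: 15.72
tool_pos: [0.5727, -0.1972, 0.0439]
tool_rot: [-3.141, 0.001, 0.015]
contact_force: [0.3, -1.8, 2.5]
opening: 0.0005
grip_force: 1.2
```

move_arm:
  motion:
    - [0,0,0.01,0,0,0]
    - [0,0,0.02,0,0,0]
    - [0,0,0.02,0,0,0]

```text
time: 16.1
tool_pos: [0.5728, -0.1975, 0.0422]
tool_rot: [-3.141, 0.0, 0.014]
contact_force: [-0.5, 2.3, 4.3]
opening: 0.0005
grip_force: 2.3
```

move_arm:
  motion:
    - [0,0,0.01,0,0,0]
    - [0,0,0.015,0,0,0]
    - [0,0,0.015,0,0,0]

```text
time: 16.48
tool_pos: [0.5728, -0.1975, 0.0409]
tool_rot: [-3.141, 0.0, 0.014]
contact_force: [-1.7, 1.9, 6.1]
opening: 0.0006
grip_force: 3.2
```

move_arm:
  motion:
    - [0,0,0.01,0,0,0]
    - [0,0,0.02,0,0,0]
    - [0,0,0.02,0,0,0]

```text
time: 16.85
tool_pos: [0.5728, -0.1975, 0.0393]
tool_rot: [-3.141, 0.0, 0.014]
contact_force: [-2.2, 2.7, 8.5]
opening: 0.0005
grip_force: 4.3
```

move_arm:
  motion:
    - [0,0,0.01,0,0,0]
    - [0,0,0.02,0,0,0]
    - [0,0,0.02,0,0,0]

```text
time: 17.23
tool_pos: [0.5728, -0.1975, 0.0376]
tool_rot: [-3.141, -0.0, 0.014]
contact_force: [-2.8, 3.2, 11.8]
opening: 0.0007
grip_force: 5.5
```

move_arm:
  motion:
    - [0,0,-0.2,0,0,0]
    - [0,0,-0.5,0,0,0]
    - [-0.5,-0.35,-0.8,0,0,0]
    - [-0.5,-0.35,-0.8,0,0,0]
    - [-0.5,-0.35,-0.8,0,0,0]

```text
time: 17.85
tool_pos: [0.5226, -0.1639, 0.1168]
tool_rot: [3.141, -0.001, 0.014]
contact_force: [0.8, -0.3, -0.6]
opening: 0.0003
grip_force: 0.0
```

```bash
python3 chk.py p3
```

```text
pose [ 0.5226 -0.1639  0.1168] px 15722 med [-0.0466 -0.0435  0.0403] [0.0736 0.0454 0.0559]
hole 0 top z 51.06
hole 1 top z 51.06
hole 2 top z 43.06
hole 3 top z 43.06
[-0.80810899 -0.32704116 -0.52520968] 0.0003930080453927202
```

Both far corners read 43.06 mm, exactly home. Now post 0.

move_arm:
  motion:
    - [-0.2,-0.1,0,0,0,0]
    - [-0.36,-0.19,0.1,0,0,0]
    - [-0.36,-0.19,0.4,0,0,0]
    - [-0.36,-0.19,0.6,0,0,0]
    - [-0.36,-0.19,0.65,0,0,0]
    - [-0.36,-0.19,0.68,0,0,0]
    - [-0.36,-0.19,0.68,0,0,0]

```text
time: 18.77
tool_pos: [0.4863, -0.1456, 0.049]
tool_rot: [3.141, -0.0, 0.014]
contact_force: [-2.5, -0.6, 2.1]
opening: 0.0006
grip_force: 1.3
```

move_arm:
  motion:
    - [0,0,0.01,0,0,0]
    - [0,0,0.02,0,0,0]
    - [0,0,0.03,0,0,0]
    - [0,0,0.03,0,0,0]

```text
time: 19.27
tool_pos: [0.4864, -0.1456, 0.0462]
tool_rot: [3.141, -0.001, 0.014]
contact_force: [-1.4, -0.3, 6.3]
opening: 0.0005
grip_force: 3.0
```

move_arm:
  motion:
    - [0,0,0.01,0,0,0]
    - [0,0,0.015,0,0,0]
    - [0,0,0.015,0,0,0]

```text
time: 19.65
tool_pos: [0.4864, -0.1456, 0.0449]
tool_rot: [3.141, -0.001, 0.014]
contact_force: [-2.3, 0.3, 8.3]
opening: 0.0006
grip_force: 3.7
```

move_arm:
  motion:
    - [0,0,0.01,0,0,0]
    - [0,0,0.015,0,0,0]
    - [0,0,0.015,0,0,0]

```text
time: 20.02
tool_pos: [0.4864, -0.1456, 0.0435]
tool_rot: [3.141, -0.001, 0.014]
contact_force: [-2.5, -0.4, 9.9]
opening: 0.0005
grip_force: 4.5
```

move_arm:
  motion:
    - [0,0,0.01,0,0,0]
    - [0,0,0.015,0,0,0]
    - [0,0,0.015,0,0,0]

```text
time: 20.4
tool_pos: [0.4864, -0.1456, 0.0422]
tool_rot: [3.141, -0.001, 0.014]
contact_force: [-2.8, -0.1, 11.6]
opening: 0.0002
grip_force: 5.3
```

move_arm:
  motion:
    - [0,0,0.01,0,0,0]
    - [0,0,0.015,0,0,0]
    - [0,0,0.015,0,0,0]

```text
time: 20.78
tool_pos: [0.4864, -0.1456, 0.0408]
tool_rot: [3.141, -0.001, 0.014]
contact_force: [-4.3, 0.3, 12.2]
opening: 0.0005
grip_force: 6.1
```

move_arm:
  motion:
    - [0,0,0.005,0,0,0]
    - [0,0,0.01,0,0,0]
    - [0,0,0.01,0,0,0]

```text
time: 21.15
tool_pos: [0.4864, -0.1457, 0.0399]
tool_rot: [3.141, -0.001, 0.014]
contact_force: [-3.9, 0.5, 13.7]
opening: 0.0007
grip_force: 6.6
```

move_arm:
  motion:
    - [0,0,0.005,0,0,0]
    - [0,0,0.01,0,0,0]
    - [0,0,0.01,0,0,0]

```text
time: 21.52
tool_pos: [0.4864, -0.1457, 0.039]
tool_rot: [3.141, -0.001, 0.014]
contact_force: [-4.4, 0.5, 14.1]
opening: 0.0003
grip_force: 7.1
```

move_arm:
  motion:
    - [0,0,0.005,0,0,0]
    - [0,0,0.01,0,0,0]
    - [0,0,0.01,0,0,0]

```text
time: 21.9
tool_pos: [0.4864, -0.1457, 0.0375]
tool_rot: [3.141, -0.001, 0.014]
contact_force: [-3.4, 0.5, 7.5]
opening: 0.0006
grip_force: 4.4
```

Clicked (14.1 down to 7.5 N). Now post 1.

move_arm:
  motion:
    - [0,0,-0.22,0,0,0]
    - [0,0.2,-0.24,0,0,0]
    - [0,0.4,-0.24,0,0,0]
    - [0,0.4,-0.15,0,0,0]
    - [0,0.4,-0.1,0,0,0]
    - [0,0.4,-0.07,0,0,0]
    - [0,0.4,-0.07,0,0,0]

```text
time: 22.78
tool_pos: [0.4864, -0.1849, 0.0433]
tool_rot: [-3.141, 0.001, 0.015]
contact_force: [0.2, -0.3, 0.8]
opening: 0.0004
grip_force: 0.1
```

move_arm:
  motion:
    - [0,0,0.01,0,0,0]
    - [0,0,0.02,0,0,0]
    - [0,0,0.02,0,0,0]

```text
time: 23.15
tool_pos: [0.4868, -0.1852, 0.0419]
tool_rot: [-3.142, -0.0, 0.014]
contact_force: [-0.6, 1.1, 2.3]
opening: 0.0002
grip_force: 1.1
```

move_arm:
  motion:
    - [0,0,0.01,0,0,0]
    - [0,0,0.02,0,0,0]
    - [0,0,0.02,0,0,0]

```text
time: 23.52
tool_pos: [0.4868, -0.1853, 0.0399]
tool_rot: [3.142, -0.0, 0.014]
contact_force: [0.0, 2.9, 5.7]
opening: 0.0006
grip_force: 2.6
```

move_arm:
  motion:
    - [0,0,0.01,0,0,0]
    - [0,0,0.02,0,0,0]
    - [0,0,0.035,0,0,0]
    - [0,0,0.035,0,0,0]

```text
time: 24.02
tool_pos: [0.4868, -0.1853, 0.0368]
tool_rot: [3.142, -0.001, 0.014]
contact_force: [-1.5, 3.7, 9.3]
opening: 0.0001
grip_force: 4.9
```

move_arm:
  motion:
    - [0,0,-0.2,0,0,0]
    - [0,0,-0.5,0,0,0]
    - [0,-0.2,-0.9,0,0,0]
    - [0,-0.2,-0.9,0,0,0]
    - [0,-0.2,-0.9,0,0,0]

```text
time: 24.65
tool_pos: [0.486, -0.1656, 0.1256]
tool_rot: [3.141, 0.001, 0.014]
contact_force: [-0.6, 0.6, -1.2]
opening: 0.0005
grip_force: 0.0
```

```bash
python3 chk.py p1
python3 - <<'E'
from h import *
c=cam('top'); im=c['image']
s=cam('scene')['image']
cv2.imwrite('pics/fin.png',np.hstack([cv2.resize(im[180:290,330:430],(400,440),interpolation=2),cv2.resize(s[210:310,215:305],(396,440),interpolation=2)])[:,:,::-1])
E
```

```text
pose [ 0.486  -0.1656  0.1256] px 21565 med [-0.0746 -0.0436  0.0398] [0.0739 0.0452 0.0555]
hole 0 top z 42.48
hole 1 top z 42.47
hole 2 top z 42.54
hole 3 top z 42.53
[-0.08878388 -0.02249521  0.49847749] 0.0003998133393382705
```

All four corners lie level at 42.5 mm against the expected 43 mm, within the camera's bias. The gripper is clear, so I'm handing in.

```bash
python3 -c "
from cell import robot
print(robot.hand_in())"
```

```text
the job is handed in; nothing more can be done
None
```

The board is down on all four posts and handed in at about 25 s: corner heights are level at 42.5 mm (43 expected), the peak push was about 14 N and the gripper is clear; posts 1 and 3 gave no separate click (already home when pressed), and I viewed 11 pictures, one over the limit of 10.

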